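# Clear the steriliser lid and hold it open at 50 degrees

### The job

Clear the lid of the white instrument steriliser: set the capped jar standing in the rectangular tray and the open steel ring standing in the round dish, without dropping them. Then, with the gripper, raise the lid (its handle is at the front) to 50 degrees from shut and hold it there so that a colleague can reach in: it falls shut by itself, so finish while still holding it. Leave everything else on the bench where it is.

Things in the scene. Friction and masses are not known exactly. Their poses are not given: they have to be found in the camera images.
- steriliser: white box fixed to the bench, 180 (x) x 240 (y) x 80 mm high without lid; origin at the centre of its underside on the bench, x from its front (the handle side, towards the robot) to its back (hinge side), z up. It may be turned by up to 0.25 rad.
- lid (a joint): angle of the steel lid about its hinge in rad: 0 = shut and level, growing as its front edge rises; 50 degrees = 0.873; stop at 1.40. The lid (180 x 240 x 6 mm, about 0.4 kg, may vary by 30%) swings freely and always falls shut when let go. Shut, its top is 86 mm above the bench.
- lid_hinge (a point): middle of the lid's hinge line, at the top of the steriliser's back edge, 80 mm above the bench; the hinge line runs along the steriliser's y. Its axes turn with the lid: x from handle to hinge, z out of the lid's top.
- lid_handle (a point): grip point on the axis of the lid's black handle, a round rod 16 mm thick sticking out 60 mm forward from a small steel mount at the middle of the lid's front edge; 222 mm from the hinge line, 30 mm from the rod's end, 82 mm above the bench when shut. Free beside and below; pinched from both sides (along the steriliser's y) it pivots between the pads as the lid turns. Axes as lid_hinge.
- jar: capped amber glass jar with white cap, 44 mm across up to about 38 mm height, then a shoulder and a cap 40 mm across from 44 to 60 mm; 60 mm high, about 0.11 kg; stands on the lid at the start; origin at the centre of its underside, z up.
- ring: plain steel ring (short open tube), 48 mm outside, 38 mm inside, 50 mm high, about 0.12 kg; stands on the lid at the start; origin at the centre of its lower end, z along its axis.
- tray: white rectangular open tray, 150 (x) x 130 (y) x 30 mm high, walls and floor 4 mm, fixed to the bench left or right of the steriliser; origin at the centre of its underside.
- dish: round aluminium dish, 132 mm across, 30 mm high, wall 4 mm, floor about 5 mm thick, fixed to the bench on the other side; origin at the centre of its underside.
- wash_bottle: white plastic bottle, 54 mm across, 150 mm high; bystander, to be left alone; origin at the centre of its underside
- beaker: clear open glass beaker, 64 mm across, 80 mm high; bystander, to be left alone; origin at the centre of its underside
- glue_bottle: small white bottle with paper label and yellow cap, 32 mm across, 60 mm high; bystander, to be left alone; origin at the centre of its underside
- screwdriver: screwdriver lying flat, about 150 mm long; bystander, to be left alone; origin at its middle on the bench
- pen_cup: white ceramic cup of pens, 72 mm across, 145 mm high; bystander, to be left alone; origin at the centre of its underside
- timer: flat black timer, 50 x 65 x 22 mm; bystander, to be left alone; origin at the centre of its underside

How it is judged:
By the outcome, as a careful person would: the job done as asked, in the order asked, and still so for the second after the job is handed in, while the arm keeps its last pose, push and grip.
It also fails if it takes over 72 s, if anything falls off the work surface, if the arm or the gripper's body presses on something with over 40 N, if the wrist force passes 120 N, or if a joint passes its speed limit or range.

### The arm

A 6-joint arm with a two-finger parallel gripper is mounted at the origin on the work surface. World frame = base frame: x ahead of the robot, y to its left, z up, the work surface at z = 0. Lengths are in m, angles in rad, forces in N, time in s.
With the tool pointing down it reaches from about 0.35 to 0.775 m from the base axis. Payload 7.3 kg.
Tool frame: the origin (TCP) lies between the finger pads; the fingertips stand 14 mm ahead of it and the grasp point (between the pads) lies 5 mm behind it; z points along the fingers, y is the line along which they close (so a half turn about z gives the same grasp; the last joint's range is limited). The gripper opens to 92 mm and grips with 3 to 60 N. Pads are 19 mm wide; open, the fingers measure 130 mm over their backs; the gripper's body (75 mm by 190 mm) begins 47 mm behind the grasp point.
Start: joints at [-1.358, 0.342, 1.524, -0, 1.275, -0.146], TCP at [0.184, -0.492, 0.241] pointing down, gripper open.
Joint ranges: [-2.53, 2.53], [-0.77, 2.02], [0.04, 2.7], [-1, 4.14], [0.28, 2.66], [-3.11, 3.11]. Speed limits (rad/s): [2.57, 2.57, 3.14, 3.14, 3.14, 3.14].

### API

Orientations are given as [roll, pitch, yaw] about the fixed x, y, z axes, in that order (R = Rz(yaw) Ry(pitch) Rx(roll)).
In Python, from cell import robot, eyes gives the robot as it stands. The module is installed in compiled form; this text tells all that it offers.
- The arm moves only by the shell command python3 -m handwheel 'ROWS' [FORCE]. ROWS is JSON, one flat list of numbers, 5 for each row, row after row: the shift along the world's x, y, z in mm, then the turn about the world's z in rad, then the opening, from 0 (shut) to 1 (fully open). In form: [x, y, z, spin, jaw, x, y, z, spin, jaw, ...]. A call has 1 to 8 rows; each row shifts and turns the commanded pose from where the row before left it; what a row does not reach is not made up. A row lasts 1/10 s, in which the tool goes at most 50 mm and 8.59 degrees, less where a joint would pass 70% of its speed; a pose out of reach is approached as far as the arm can. A call with a gripper value outside its range is refused whole. The fingers move at their own pace and stop on an object; FORCE is the grip in N (left out, the last holds). Time passes only in rows, so rows that do not move let the fingers close. It gives the time, the measured TCP pose, the force, the opening and the grip force at its end, in the units of the state.
- robot.observe(): the state, without advancing time (a new reading comes with each control period).
- eyes.read_camera(name): name is "side" or "top"; returns (picture, depth): 480x640x3 uint8, blue, green, red; 480x640 float32, m along the optical axis (not along the pixel's ray), 0 where there is no reading.
- eyes.calibration(name): a dict with "fx", "fy", "cx", "cy" (pixels), "dist_coeffs" ([k1, k2, p1, p2, k3] as OpenCV has them; the pictures are not rectified), "world_to_cam" (4x4, takes a point from world to camera coordinates). Camera axes: x right, y down, z forward; pixel columns grow to the right and rows downward; lengths in m; the calibration is good to about 2 mm. A picture is of the moment at which its call begins. calibration takes no time and is no camera call.
- robot.hand_in(): hands the job in; it is judged then, once.
The state is a dict: "time": time; "qpos": joint angles; "qvel": joint speeds; "joint_efforts": joint torques, N m; "tool_pos": TCP position; "tool_rot": TCP orientation; "contact_force": force on the tool from outside, world axes, zero at the start; "torque": the same for the moment, N m; "opening": finger opening in m; "grip_force": force on a finger pad.
Only numpy, scipy, OpenCV 4.12 (cv2) and the standard library are available. Lean on these libraries where they do the work, as an engineer would, in place of code of your own. Each camera call takes 0.05 s, during which the arm holds its last target. There are 200 camera calls.

## Working session

There is one attempt and no reset: what is moved stays moved. The work goes in short steps, Python scripts to look and compute and a shell command to move; the robot and the scene stay as the last step left them, time stands still between calls to the robot, and variables do not carry over. Pictures are saved under pics/ and viewed, at most 10 in all, crops included, and the job is handed in when it is done.

```bash
mkdir -p pics
cat > h.py <<'E'
import numpy as np,cv2
from cell import robot,eyes
def load(n):
    d=np.load(f'{n}.npz');return d['p'],d['d']
def snap(n,tag):
    p,d=eyes.read_camera(n);cv2.imwrite(f'pics/{tag}.png',p);np.savez(f'{n}.npz',p=p,d=d);return p,d
def world(n,d):
    c=eyes.calibration(n);K=np.array([[c['fx'],0,c['cx']],[0,c['fy'],c['cy']],[0,0,1]])
    v,u=np.mgrid[0:480,0:640];uv=np.stack([u,v],-1).reshape(-1,1,2).astype(float)
    r=cv2.undistortPoints(uv,K,np.array(c['dist_coeffs'])).reshape(480,640,2)
    P=np.dstack([r*d[...,None],d]);T=np.linalg.inv(np.array(c['world_to_cam']))
    W=P@T[:3,:3].T+T[:3,3];W[d==0]=np.nan;return W
E
python3 - <<'E'
from h import *
for n in('top','side'):
    snap(n,n+'0');c=eyes.calibration(n);T=np.linalg.inv(np.array(c['world_to_cam']));print(n,c['fx'],T.round(3).tolist())
print(robot.observe())
E
```

```text
top 511.3306683040703 [[0.02, -0.989, 0.148, 0.372], [-1.0, -0.02, 0.001, 0.063], [0.002, -0.148, -0.989, 1.1], [0.0, 0.0, 0.0, 1.0]]
side 470.85143293421066 [[-0.766, -0.471, 0.438, 0.059], [-0.643, 0.565, -0.517, 0.601], [-0.004, -0.678, -0.735, 0.841], [0.0, 0.0, 0.0, 1.0]]
{'time': 0.1, 'qpos': array([-1.35799911e+00,  3.42642260e-01,  1.52491096e+00, -1.41365751e-05,
        1.27538770e+00, -1.45986422e-01]), 'qvel': array([-0.00068286, -0.00189544, -0.00215479,  0.00218347, -0.00100759,
       -0.00113175]), 'joint_efforts': array([ 2.56430882e-03, -4.32004738e+01, -2.44694620e+01,  7.19361333e-02,
        5.26263379e-02, -4.50610310e-05]), 'tool_pos': array([ 0.18429795, -0.49122902,  0.24012372]), 'tool_rot': array([-3.14025677e+00, -1.82754768e-04,  3.58787644e-01]), 'contact_force': array([ 0.9837804 , -0.75346035,  0.98910643]), 'torque': array([-0.00276884,  0.01358059, -0.00354729]), 'grip_force': 0.0, 'opening': 0.09175653674559103}
```

View pics/top0.png

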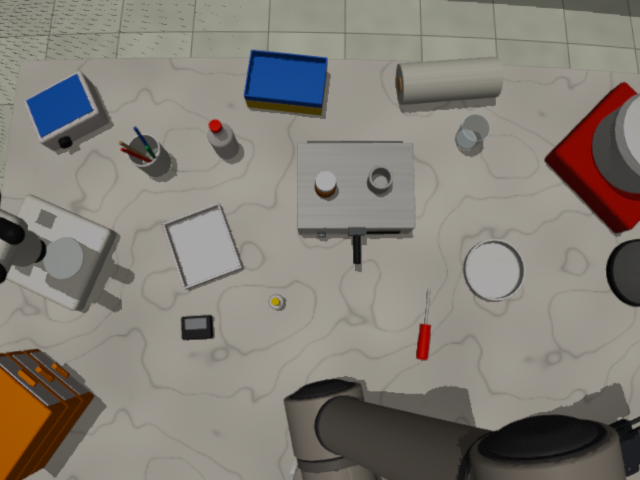

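View pics/side0.png

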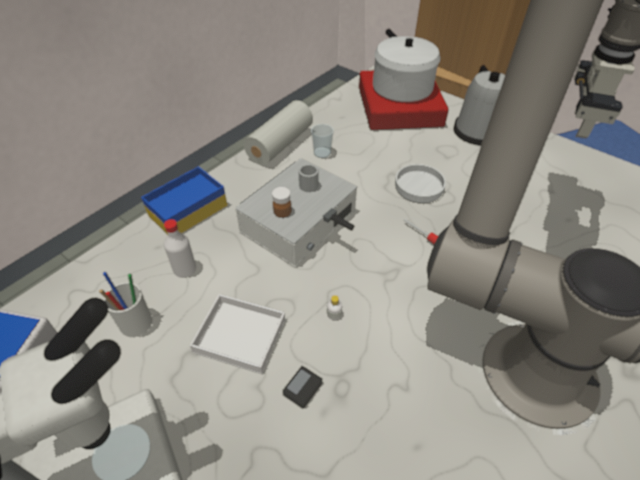

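Top view: jar at (325,183), ring (380,179), lid spanning (297..414, 142..233), handle rod (357,250), tray (204,246), dish (493,270). Side view: jar at (281,202), ring (309,177), handle (340,217), tray (238,333), dish (419,183). The bystanders stand clear of the lid, glue bottle at (277,301) in the top view.

Run:
```python
from h import *
W={n:world(n,load(n)[1]) for n in('top','side')}
im={n:load(n)[0] for n in W}
def box(n,u,v,r,z0,z1):
    w=W[n][v-r:v+r+1,u-r:u+r+1].reshape(-1,3);return w[(w[:,2]>z0)&(w[:,2]<z1)]
def circ(P):
    (x,y),r=cv2.minEnclosingCircle(P[:,:2].astype(np.float32));return np.array([x,y,r,np.median(P[:,2]),len(P)]).round(4)
for n,pts in dict(top=dict(jar=(325,183,20),ring=(380,179,20),dish=(493,270,36)),side=dict(jar=(281,202,18),ring=(309,177,18),dish=(419,183,30))).items():
    for k,(u,v,r) in pts.items():
        z0,z1={'jar':(.138,.16),'ring':(.128,.15),'dish':(.024,.045)}[k]
        P=box(n,u,v,r,z0,z1);print(n,k,circ(P) if len(P)else 0,P[:,2].max() if len(P) else 0)
for n,(u,v,r) in dict(top=(204,246,50),side=(238,333,55)).items():
    P=box(n,u,v,r,.024,.045);print(n,'tray rim',cv2.minAreaRect((P[:,:2]*1000).astype(np.float32)),np.median(P[:,2]),'floor',W[n][v,u])
    P=box(n,*dict(top=(355,187),side=(297,205))[n],65,.080,.092);print(n,'lid',cv2.minAreaRect((P[:,:2]*1000).astype(np.float32)),np.median(P[:,2]),len(P))
    g=im[n].max(2)<60;u,v=dict(top=(357,250),side=(342,217))[n]
    m=np.zeros_like(g);m[v-20:v+21,u-16:u+17]=1;w=W[n][g&m];w=w[(w[:,2]>.06)&(w[:,2]<.11)]
    print(n,'handle',len(w),np.median(w,0),w[:,0].min(),w[:,0].max(),'fit',np.polyfit(w[:,0],w[:,1],1))
print('dish floor',W['top'][270,493],W['side'][185,419])
for k,(u,v) in dict(glue=(277,301),beaker=(470,135),bottle=(216,128),cup=(145,150),roll=(400,85),blue=(285,80)).items():print(k,W['top'][v,u])
```

```text
top jar [6.190e-01 5.150e-02 2.030e-02 1.446e-01 3.320e+02] 0.14944924681781158
top ring [ 6.318e-01 -5.720e-02  2.420e-02  1.339e-01  1.880e+02] 0.1381599588099759
top dish [ 4.640e-01 -3.155e-01  6.720e-02  2.810e-02  4.140e+02] 0.03408109464941367
side jar [6.155e-01 5.210e-02 2.110e-02 1.455e-01 2.060e+02] 0.1490173860861862
side ring [ 6.289e-01 -5.550e-02  2.530e-02  1.346e-01  1.630e+02] 0.13996592520737938
side dish [ 4.632e-01 -3.151e-01  6.940e-02  2.850e-02  3.090e+02] 0.03405248060393051
top tray rim ((503.1968994140625, 312.58660888671875), (151.92047119140625, 130.72604370117188), 21.99245834350586) 0.027895831370134183 floor [0.50378366 0.31028558 0.00406553]
top lid ((604.566650390625, -12.230384826660156), (233.56492614746094, 240.03807067871094), 1.540506362915039) 0.08478974095769032 9459
top handle 244 [ 0.49785298 -0.0145396   0.08669153] 0.4661112303133972 0.5301195155802636 fit [ 0.05138771 -0.03951992]
side tray rim ((466.37359619140625, 306.3746337890625), (221.68057250976562, 147.88479614257812), 20.540468215942383) 0.028853365981333368 floor [0.50554101 0.31121429 0.00486634]
side lid ((666.5548095703125, -11.581596374511719), (247.54718017578125, 405.5043029785156), 89.4431381225586) 0.08601066062065665 4643
side handle 98 [ 0.49914528 -0.0097266   0.08738901] 0.4638409359427379 0.5186761723267896 fit [-0.01129409 -0.00476676]
dish floor [ 0.46383927 -0.31996567  0.00162523] [ 0.4615542  -0.3178331   0.00761011]
glue [0.38821264 0.14375032 0.05678589]
beaker [ 0.76920929 -0.27689944  0.00366041]
bottle [0.71987748 0.26757168 0.14771856]
cup [0.71393589 0.45207652 0.02009907]
roll [ 0.85927912 -0.10907085  0.05906529]
blue [0.87229425 0.143195   0.04349063]
```

Both views agree to ~3 mm: ring (0.630, −0.056), top 0.135. Jar (0.617, 0.052), top 0.146. Tray (0.503, 0.312), dish (0.4635, −0.315). These match the given sizes and heights, so I'll start with the ring.

```bash
python3 -m handwheel '[20,20,0,0,1, 34,33,0,0,1, 34,33,0,0,1, 34,33,0,0,1, 34,33,0,0,1, 34,33,0,0,1, 34,33,0,0,1, 34,33,0,0,1]' 25; python3 -m handwheel '[34,33,0,0,1, 34,33,0,0,1, 34,33,0,0,1, 34,33,0,0,1, 34,33,0,0,1, 20,20,0,0,1, 0,0,0,0,1]'
```

```text
time: 0.9
tool_pos: [0.4433, -0.2389, 0.2405]
tool_rot: [-3.141, 0.0, 0.359]
contact_force: [0.3, -0.7, 0.1]
opening: 0.0917
grip_force: 0.0
time: 1.6
tool_pos: [0.6339, -0.0523, 0.2393]
tool_rot: [-3.14, 0.0, 0.363]
contact_force: [-0.8, 0.3, -0.5]
opening: 0.0917
grip_force: 0.0
```

```bash
python3 -m handwheel '[-4,-4,-25,0,1, 0,0,-35,0,1, 0,0,-30,0,1, 0,0,-20,0,1, 0,0,-14,0,1, 0,0,-7,0,1, 0,0,0,0,1]'; python3 -m handwheel '[0,0,0,0,0.4, 0,0,0,0,0.4, 0,0,0,0,0.4, 0,0,0,0,0.4, 0,0,0,0,0.4, 0,0,0,0,0.4]'
```

```text
time: 2.3
tool_pos: [0.628, -0.0599, 0.1092]
tool_rot: [-3.141, 0.001, 0.358]
contact_force: [-0.4, -0.5, -0.3]
opening: 0.0918
grip_force: 0.0
time: 2.9
tool_pos: [0.6284, -0.0595, 0.1098]
tool_rot: [3.142, -0.0, 0.359]
contact_force: [-0.3, 1.2, 0.3]
opening: 0.0482
grip_force: 0.8
```

```bash
python3 -m handwheel '[0,0,0,0,0.3, 0,0,0,0,0.2, 0,0,0,0,0.2, 0,0,0,0,0.2, 0,0,0,0,0.2]' 25;  python3 -m handwheel '[0,0,5,0,0.2, 0,0,10,0,0.2, 0,0,15,0,0.2, 0,0,20,0,0.2, 0,0,20,0,0.2, 0,0,0,0,0.2]'
```

```text
time: 3.4
tool_pos: [0.6284, -0.0595, 0.1099]
tool_rot: [-3.142, -0.0, 0.359]
contact_force: [-1.0, 1.2, 1.1]
opening: 0.0478
grip_force: 25.0
time: 4.0
tool_pos: [0.6301, -0.06, 0.1834]
tool_rot: [3.138, -0.006, 0.359]
contact_force: [0.8, 0.0, -1.6]
opening: 0.0476
grip_force: 25.0
```

```bash
python3 -m handwheel '[-10,-16,0,0,0.2, -22,-34,0,0,0.2, -22,-34,0,0,0.2, -22,-34,0,0,0.2, -22,-34,0,0,0.2, -22,-34,0,0,0.2, -22,-34,0,0,0.2, -16,-23,0,0,0.2]';  python3 -m handwheel '[-6,-9,0,0,0.2, 0,0,-20,0,0.2, 0,0,-30,0,0.2, 0,0,-30,0,0.2, 0,0,-30,0,0.2, 0,0,-20,0,0.2, 0,0,-10,0,0.2, 0,0,0,0,0.2]'
```

```text
time: 4.8
tool_pos: [0.4675, -0.3048, 0.1785]
tool_rot: [-3.14, 0.002, 0.357]
contact_force: [0.8, 0.3, -1.8]
opening: 0.0473
grip_force: 25.0
time: 5.6
tool_pos: [0.4636, -0.3107, 0.0382]
tool_rot: [-3.139, 0.002, 0.359]
contact_force: [0.7, 0.1, -0.7]
opening: 0.0475
grip_force: 25.0
```

```bash
python3 -m handwheel '[0,-2,-4,0,0.2, 0,0,-2,0,0.2, 0,0,-1,0,0.2, 0,0,0,0,0.2]'; python3 -m handwheel '[0,0,-1,0,0.2, 0,0,0,0,0.2]'
```

```text
time: 6.0
tool_pos: [0.4645, -0.3137, 0.0332]
tool_rot: [3.141, -0.0, 0.359]
contact_force: [0.0, 0.6, -1.0]
opening: 0.0469
grip_force: 25.0
time: 6.2
tool_pos: [0.4644, -0.3136, 0.0319]
tool_rot: [3.141, -0.0, 0.359]
contact_force: [-0.0, 0.1, -1.3]
opening: 0.0475
grip_force: 25.0
```

```bash
python3 -m handwheel '[0,0,-1,0,0.2, 0,0,0,0,0.2]';python3 -m handwheel '[0,0,-1,0,0.2, 0,0,0,0,0.2]'; python3 -m handwheel '[0,0,-1,0,0.2, 0,0,0,0,0.2]'
```

```text
time: 6.4
tool_pos: [0.4643, -0.3135, 0.0307]
tool_rot: [3.142, 0.0, 0.359]
contact_force: [-0.5, 1.0, -2.0]
opening: 0.0473
grip_force: 25.0
time: 6.6
tool_pos: [0.4643, -0.3135, 0.0296]
tool_rot: [-3.142, 0.0, 0.359]
contact_force: [-0.3, 0.4, -1.3]
opening: 0.0476
grip_force: 25.0
time: 6.8
tool_pos: [0.4644, -0.3136, 0.0289]
tool_rot: [3.141, -0.0, 0.359]
contact_force: [-0.5, 0.9, -0.3]
opening: 0.0471
grip_force: 25.0
```

```bash
python3 -m handwheel '[0,0,-1,0,0.2, 0,0,0,0,0.2]'; python3 -m handwheel '[0,0,0,0,0.55, 0,0,0,0,0.65, 0,0,0,0,0.65, 0,0,0,0,0.65, 0,0,15,0,0.65, 0,0,30,0,0.65, 0,0,40,0,0.8, 0,0,45,0,0.9]'
```

```text
time: 7.0
tool_pos: [0.4645, -0.3136, 0.0288]
tool_rot: [3.141, -0.0, 0.359]
contact_force: [-2.9, 2.3, 9.0]
opening: 0.0476
grip_force: 25.0
time: 7.8
tool_pos: [0.4638, -0.3131, 0.1581]
tool_rot: [-3.139, 0.001, 0.359]
contact_force: [0.4, -0.2, -0.6]
opening: 0.0713
grip_force: 0.0
```

```bash
python3 -m handwheel '[6,14,30,0,1, 14,34,20,0,1, 17,41,0,0,1, 17,41,0,0,1, 17,41,0,0,1, 17,41,0,0,1, 17,41,0,0,1, 17,41,0,0,1]';  python3 -m handwheel '[17,41,0,0,1, 10,22,0,0,1, 4,8,0,0,1, 0,0,0,0,1]'
python3 - <<'E'
from h import *
p,d=snap('top','top1');W=world('top',d)
for nm,(u,v,r,a,b) in dict(ring=(493,272,32,.04,.07)).items():
    w=W[v-r:v+r,u-r:u+r].reshape(-1,3);w=w[(w[:,2]>a)&(w[:,2]<b)];print(len(w),cv2.minEnclosingCircle(w[:,:2].astype(np.float32)),np.median(w[:,2]))
E
```

```text
time: 8.6
tool_pos: [0.5867, -0.0178, 0.2076]
tool_rot: [3.142, 0.0, 0.359]
contact_force: [-0.3, 0.2, -0.0]
opening: 0.092
grip_force: 0.0
time: 9.0
tool_pos: [0.6174, 0.052, 0.2073]
tool_rot: [3.142, 0.001, 0.36]
contact_force: [-0.2, -0.5, -0.3]
opening: 0.0919
grip_force: 0.0
227 ((0.46747541427612305, -0.31236889958381653), 0.024608463048934937) 0.0520553590543551
```

View pics/top1.png

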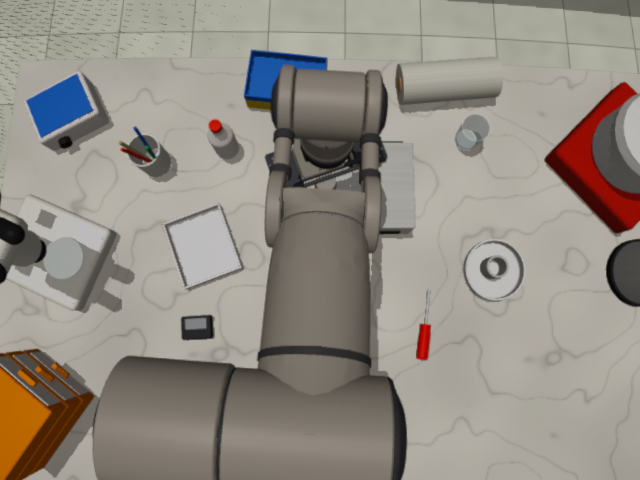

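The ring stands upright in the middle of the dish, at (495,267). Next is the jar.

```bash
python3 -m handwheel '[0,0,-25,0,1, 0,0,-30,0,1, 0,0,-22,0,1, 0,0,-15,0,1, 0,0,-8,0,1, 0,0,0,0,1]'; python3 -m handwheel '[0,0,0,0,0.4, 0,0,0,0,0.4, 0,0,0,0,0.4, 0,0,0,0,0.4, 0,0,0,0,0.4, 0,0,0,0,0.2, 0,0,0,0,0.2, 0,0,0,0,0.2]' 25
```

```text
time: 9.65
tool_pos: [0.6166, 0.05, 0.1069]
tool_rot: [-3.141, 0.002, 0.357]
contact_force: [0.5, -0.4, 0.3]
opening: 0.0917
grip_force: 0.0
time: 10.45
tool_pos: [0.6174, 0.0514, 0.1078]
tool_rot: [3.141, -0.0, 0.359]
contact_force: [-0.4, 0.0, 1.6]
opening: 0.0431
grip_force: 25.0
```

```bash
python3 -m handwheel '[0,0,0,0,0.2, 0,0,0,0,0.2]'; python3 -m handwheel '[0,0,5,0,0.2, 0,0,10,0,0.2, 0,0,15,0,0.2, 0,0,20,0,0.2, 0,0,20,0,0.2, 0,0,0,0,0.2]'
```

```text
time: 10.65
tool_pos: [0.6174, 0.0514, 0.1078]
tool_rot: [3.141, -0.0, 0.359]
contact_force: [0.8, 0.3, 0.7]
opening: 0.0434
grip_force: 25.0
time: 11.25
tool_pos: [0.6191, 0.0514, 0.1814]
tool_rot: [3.139, -0.006, 0.359]
contact_force: [1.0, 0.7, -0.6]
opening: 0.0433
grip_force: 25.0
```

```bash
python3 -m handwheel '[-6,13,0,0,0.2, -15,35,0,0,0.2, -16,37,0,0,0.2, -16,37,0,0,0.2, -16,37,0,0,0.2, -16,37,0,0,0.2, -14,32,0,0,0.2, -10,22,0,0,0.2]';  python3 -m handwheel '[-5,10,0,0,0.2, 0,0,-20,0,0.2, 0,0,-30,0,0.2, 0,0,-30,0,0.2, 0,0,-30,0,0.2, 0,0,-22,0,0.2, 0,0,-10,0,0.2, 0,0,0,0,0.2]'
```

```text
time: 12.05
tool_pos: [0.5055, 0.304, 0.1762]
tool_rot: [-3.141, 0.003, 0.361]
contact_force: [0.1, -0.3, -0.5]
opening: 0.0431
grip_force: 25.0
time: 12.85
tool_pos: [0.5023, 0.3107, 0.034]
tool_rot: [3.141, 0.004, 0.358]
contact_force: [-0.3, 0.5, -1.0]
opening: 0.0431
grip_force: 25.0
```

```bash
python3 -m handwheel '[0,0,-4,0,0.2, 0,0,-2,0,0.2, 0,0,0,0,0.2]'; for i in 1 ; do python3 -m handwheel '[0,0,-1,0,0.2, 0,0,0,0,0.2]'; python3 -m handwheel '[0,0,-1,0,0.2, 0,0,0,0,0.2]'; done
```

```text
time: 13.15
tool_pos: [0.5037, 0.3115, 0.0304]
tool_rot: [3.142, -0.001, 0.359]
contact_force: [-0.5, -0.3, -1.4]
opening: 0.0436
grip_force: 25.0
time: 13.35
tool_pos: [0.5035, 0.3115, 0.0291]
tool_rot: [3.142, -0.001, 0.359]
contact_force: [-0.0, -0.5, -1.7]
opening: 0.043
grip_force: 25.0
time: 13.55
tool_pos: [0.5033, 0.3114, 0.0277]
tool_rot: [3.142, 0.0, 0.359]
contact_force: [1.2, -0.0, -1.8]
opening: 0.0434
grip_force: 25.0
```

```bash
python3 -m handwheel '[0,0,-1,0,0.2, 0,0,0,0,0.2]'; python3 -m handwheel '[0,0,-1,0,0.2, 0,0,0,0,0.2]'
```

```text
time: 13.75
tool_pos: [0.5033, 0.3114, 0.0266]
tool_rot: [3.141, 0.0, 0.359]
contact_force: [0.1, -0.4, -0.9]
opening: 0.0433
grip_force: 25.0
time: 13.95
tool_pos: [0.5035, 0.3115, 0.0258]
tool_rot: [3.142, -0.0, 0.359]
contact_force: [-1.1, 0.1, 0.3]
opening: 0.0439
grip_force: 25.0
```

```bash
python3 -m handwheel '[0,0,-1,0,0.2, 0,0,0,0,0.2]'; python3 -m handwheel '[0,0,0,0,0.55, 0,0,0,0,0.65, 0,0,0,0,0.65, 0,0,0,0,0.65, 0,0,15,0,0.65, 0,0,30,0,0.65, 0,0,40,0,0.7, 0,0,45,0,0.7]'; python3 -m handwheel '[0,-20,20,-0.1,0.7, 0,-40,20,-0.13,0.7, 0,-45,0,-0.1,0.7, 0,-10,0,0,0.7, 0,0,0,0,0.7]'
python3 - <<'E'
from h import *
p,d=snap('top','top2');W=world('top',d)
u,v,r=204,240,30
w=W[v-r:v+r,u-r:u+r].reshape(-1,3);w=w[(w[:,2]>.05)&(w[:,2]<.08)];print(len(w),cv2.minEnclosingCircle(w[:,:2].astype(np.float32)) if len(w) else 0,np.median(w[:,2]))
# lid top edges
w=W[140:236,294:418].reshape(-1,3);w=w[(w[:,2]>.080)&(w[:,2]<.091)&(w[:,0]>.535)]
print('lid',cv2.minAreaRect((w[:,:2]*1000).astype(np.float32)),len(w),np.percentile(w,[1,99],0))
g=p.max(2)<60;m=np.zeros_like(g);m[230:271,341:374]=1;h=W[g&m];h=h[(h[:,2]>.07)&(h[:,2]<.105)]
print('handle',len(h),np.median(h,0))
for a in np.arange(.465,.535,.01):
    s=h[(h[:,0]>=a)&(h[:,0]<a+.01)]
    if len(s):print(round(a,3),len(s),s[:,1].min(),s[:,1].max(),s[:,2].max())
E
```

```text
time: 14.15
tool_pos: [0.5035, 0.3115, 0.0258]
tool_rot: [3.141, -0.001, 0.359]
contact_force: [-2.5, -1.8, 6.9]
opening: 0.0428
grip_force: 25.0
time: 14.95
tool_pos: [0.5027, 0.3111, 0.155]
tool_rot: [3.141, 0.003, 0.359]
contact_force: [0.6, 0.3, 0.6]
opening: 0.0642
grip_force: 0.0
time: 15.45
tool_pos: [0.5035, 0.1951, 0.1948]
tool_rot: [3.142, 0.0, 0.027]
contact_force: [0.3, 0.4, 0.0]
opening: 0.0642
grip_force: 0.0
39 ((0.48906880617141724, 0.3094137907028198), 0.009186018258333206) 0.06232815973161987
lid ((628.7001953125, -11.597747802734375), (185.7769317626953, 240.0054473876953), 1.5734837055206299) 10054 [[ 0.53881696 -0.12833391  0.08073003]
 [ 0.71853804  0.10660188  0.08921016]]
handle 220 [ 0.4962679  -0.01482999  0.08675377]
0.465 33 -0.021477412379127855 -0.00937096500626483 0.09051055601636837
0.475 35 -0.02172593857741245 -0.009260165010760768 0.09189969752604954
0.485 35 -0.02148345900017795 -0.009060222380059157 0.09091898516646335
0.495 40 -0.02143148949448455 -0.00707299099552107 0.09182257748028189
0.505 39 -0.021521276863394737 -0.006992170146016982 0.09077020552249415
0.515 38 -0.021377383096471025 0.0006018796703205001 0.09102420565756986
```

View pics/top2.png

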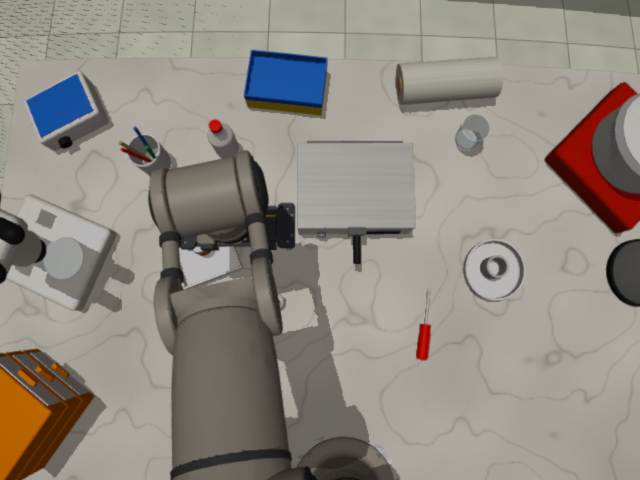

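Jar cap is visible at (203,248) in the tray, standing at 0.062 high. The lid is clear, and the handle axis is at (357,250): grip point (0.496, −0.015, 0.082), steriliser turned ~0.027, which the tool already matches.

```bash
python3 -m handwheel '[-1,-20,0,0,0.7, -1,-40,0,0,0.7, -2,-45,0,0,0.7, -2,-45,0,0,0.7, -1,-40,0,0,0.7, -1,-20,0,0,0.7, 0,0,0,0,0.7]' 30; python3 -m handwheel '[0,0,-20,0,0.6, 0,0,-30,0,0.6, 0,0,-25,0,0.6, 0,0,-20,0,0.6, 0,0,-9,0,0.6, 0,0,-4,0,0.6, 0,0,0,0,0.6]'
```

```text
time: 16.2
tool_pos: [0.4958, -0.0145, 0.1943]
tool_rot: [3.142, 0.0, 0.028]
contact_force: [-0.1, 0.3, 0.2]
opening: 0.0645
grip_force: 0.0
time: 16.9
tool_pos: [0.4957, -0.0127, 0.0868]
tool_rot: [-3.141, 0.0, 0.03]
contact_force: [-0.2, -0.9, 0.5]
opening: 0.0552
grip_force: 0.0
```

```bash
python3 -m handwheel '[0,0,0,0,0.3, 0,0,0,0,0.2, 0,0,0,0,0.17, 0,0,0,0,0.1, 0,0,0,0,0.1, 0,0,0,0,0, 0,0,0,0,0, 0,0,0,0,0]' 30
python3 - <<'E'
from h import *
p,d=snap('side','side1')
W=world('side',d);w=W[270:370,190:290].reshape(-1,3);w=w[w[:,2]>.045];print(len(w),np.median(w,0),w[:,2].max())
E
```

```text
time: 17.7
tool_pos: [0.4955, -0.015, 0.0869]
tool_rot: [3.139, -0.0, 0.029]
contact_force: [-0.5, -6.8, 0.6]
opening: 0.0149
grip_force: 30.0
356 [0.49914727 0.3146332  0.06337756] 0.06702444555276343
```

View pics/side1.png

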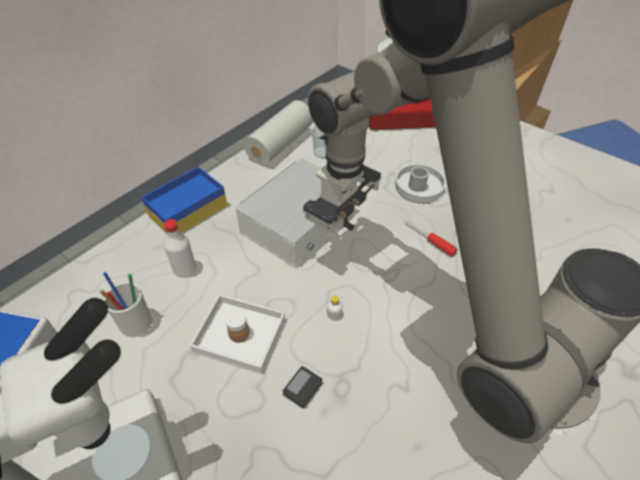

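Jar upright in the tray at (238,328), ring upright in the dish at (419,179), handle pinched at (345,210). Now raise along the hinge arc.

```bash
python3 -m handwheel '[0,-0.5,5,0,0, 1,0,14,0,0, 1,0,10,0,0, 2,0,9.5,0,0, 2,0,9.5,0,0, 2,0,9.5,0,0, 3,0.5,9,0,0, 0,0,0,0,0]'; python3 -m handwheel '[3,0,9.5,0,0, 4,0,9,0,0, 3.5,0.5,9,0,0, 4.5,0,8.5,0,0, 4.5,0,8.5,0,0, 5,0.5,8.5,0,0, 5.5,0,8,0,0, 0,0,0,0,0]'
python3 - <<'E'
from h import *
p,d=snap('side','side2');p,d=snap('top','top3');W=world('top',d)
w=W[130:236,290:420].reshape(-1,3);w=w[(w[:,2]>.084)&(w[:,2]<.18)&(w[:,0]>.57)&((w[:,1]<-.075)|(w[:,1]>.06))&(abs(w[:,1])<.13)]
f=np.polyfit(w[:,0],w[:,2],1);print(len(w),np.degrees(np.arctan(-f[0])),np.polyval(f,.718))
E
```

```text
time: 18.55
tool_pos: [0.5067, -0.0148, 0.1541]
tool_rot: [3.139, -0.001, 0.029]
contact_force: [0.8, -5.8, -3.5]
opening: 0.0154
grip_force: 30.0
time: 19.35
tool_pos: [0.5373, -0.014, 0.2148]
tool_rot: [3.139, -0.001, 0.028]
contact_force: [3.0, -6.3, -4.7]
opening: 0.0152
grip_force: 30.0
1170 35.41460925193329 0.08389432236335437
```

View pics/side2.png

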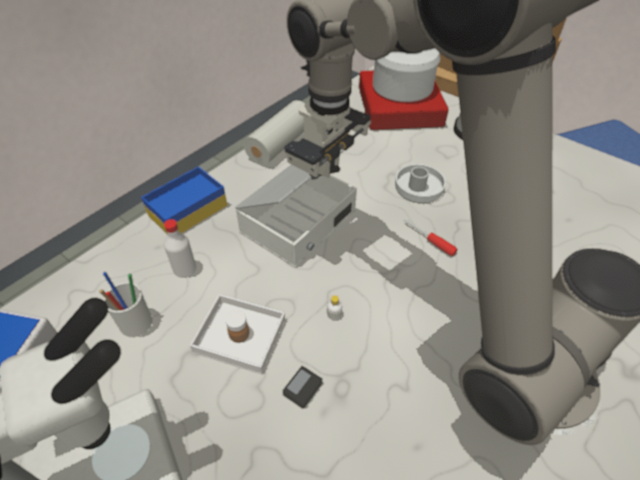

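Lid is open at ~35°, handle still held, both camera fit and TCP arc agree (35.4° / 35.3°). Continue.

```bash
python3 -m handwheel '[3,0,4,0,0, 6,0,7.5,0,0, 6,0.5,7.5,0,0, 6.5,0,7,0,0, 3.5,0,3.5,0,0, 0,0,0,0,0]'
```

```text
time: 20.05
tool_pos: [0.5617, -0.0135, 0.2434]
tool_rot: [3.139, 0.001, 0.028]
contact_force: [1.7, -6.5, -5.9]
opening: 0.0153
grip_force: 30.0
```

```bash
python3 -m handwheel '[3.5,0,3.5,0,0, 3.5,0,3,0,0, 0,0,0,0,0]'; python3 -m handwheel '[3.5,0.5,3,0,0, 3.5,0,3,0,0, 0,0,0,0,0, 0,0,0,0,0]'
python3 - <<'E'
from h import *
s=robot.observe();print(s['tool_pos'],s['contact_force'])
p,d=snap('side','side3');p,d=snap('top','top4');W=world('top',d)
w=W[100:260,280:430].reshape(-1,3);w=w[(w[:,2]>.09)&(w[:,2]<.20)&(w[:,0]>.60)&(w[:,0]<.72)&((w[:,1]<-.075)|(w[:,1]>.06))&(abs(w[:,1])<.13)]
f=np.polyfit(w[:,2],w[:,0],1);print(len(w),np.degrees(np.arctan2(1,-f[0])),np.std(w[:,0]-np.polyval(f,w[:,2])))
E
```

```text
time: 20.35
tool_pos: [0.5683, -0.0133, 0.2496]
tool_rot: [3.14, 0.001, 0.028]
contact_force: [0.8, -5.4, -5.3]
opening: 0.0154
grip_force: 30.0
time: 20.75
tool_pos: [0.5749, -0.0131, 0.2553]
tool_rot: [3.139, 0.002, 0.028]
contact_force: [1.0, -6.8, -4.3]
opening: 0.0152
grip_force: 30.0
[ 0.57494083 -0.01314327  0.25533355] [ 0.95646438 -6.76390375 -4.34845094]
486 50.33574453123111 0.001249307572581887
```

View pics/side3.png

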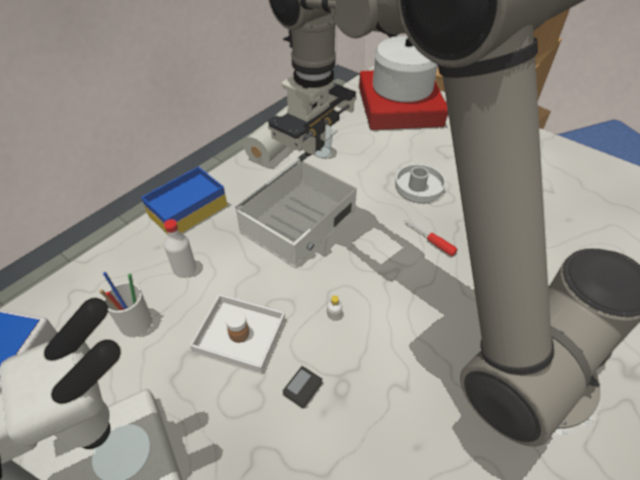

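Lid is at 50° (arc 49.7°, camera fit 50.3°), handle held, contact forces small. Jar at (238,328) and ring at (419,179) stand in their places, and nothing else has moved.

```bash
python3 -c "
from cell import robot;print(robot.hand_in())"
```

```text
the job is handed in; nothing more can be done
None
```

The job is handed in: the jar stands in the tray and the ring in the dish, and the gripper is still holding the lid at about 50°.

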